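# Put the jar back in the pantry rack and shut the keeper bar

### The arm

A 6-joint arm with a two-finger parallel gripper is mounted at the origin on the work surface. World frame = base frame: x ahead of the robot, y to its left, z up, the work surface at z = 0. Lengths are in m, angles in degrees, forces in N, time in s.
With the tool pointing down it reaches from about 0.25 to 0.725 m from the base axis. Payload 9.7 kg.
Tool frame: the origin (TCP) lies on the centre line of the jaws, within the pads' length; the fingertips stand tip_extent ahead of it and the grasp point (between the pads) lies 3 mm ahead of it (tip_extent is the distance from the TCP to the fingertips, in m); z points along the fingers, y is the line along which they close (so a half turn about z gives the same grasp; the last joint's range is limited). The gripper opens to 85 mm and grips with 20 to 120 N. Pads are 22 mm wide; open, the fingers measure 114 mm over their backs; the gripper's body (76 mm by 85 mm) begins 54 mm behind the grasp point. The pads swing forward as they close: fully open they stand 13 mm farther back than shut.
Start: joints at [-75.688, 4.979, 10.078, 95.1, 0, 90], TCP at [0.136, -0.533, 0.253] pointing down, gripper open.
Joint ranges: [-179.16, 179.16], [-48.56, 103.87], [-65.8, 70.77], [-126.05, 130.52], [-82.76, 87.17], [-180, 180]. Speed limits (degrees/s): [127.2, 127.2, 147.25, 180, 180, 180].

### API

Orientations are given as [roll, pitch, yaw] about the fixed x, y, z axes, in that order (R = Rz(yaw) Ry(pitch) Rx(roll)).
In Python, from workcell import * gives the robot as it stands.
- The arm moves only by the tool servo_tool, never from a script. Its argument "rows" is a list of rows, each an object with "offset": the shift along the tool's x, y, z as a fraction of full scale, a list of three; "yaw": the turn about the tool's z as a fraction of full scale; "claw": the closure, from 0 (fully open) to 1 (shut). A call has 1 to 12 rows; each row is the pose to reach, as a shift and turn from the pose commanded when the call began, along the tool's axes at that moment, turning the shorter way round; what a row does not reach only later rows make up. Full scale, the value 1, is 0.1 m for a shift and pi rad for a turn. A row lasts 1/8 s, in which the tool goes at most 62.5 mm and 10.7 degrees, less where a joint would pass 70% of its speed; a pose out of reach is approached as far as the arm can. A call with a number of a shift or a turn outside -1 to 1 is refused whole. A call with a gripper value outside its range is refused whole. The fingers move at their own pace and stop on an object; "squeeze" is the grip in N (left out, the last holds). Time passes only in rows, so rows that repeat a pose let the fingers close. It gives the time, the measured TCP pose, the force, the opening and the grip force at its end, in the units of the state.
- get_obs(): the state, without advancing time (a new reading comes with each control period).
- camera(name): name is "scene" or "side" or "wrist"; returns (picture, depth): 400x640x3 uint8, red, green, blue; 400x640 float32, m along the optical axis (not along the pixel's ray), 0 where there is no reading.
- camera_info(name): a dict with "fx", "fy", "cx", "cy" (pixels), "cam_to_world" (4x4, takes a point from camera to world coordinates); the wrist camera has in their place "hand_eye" (4x4, takes a point from camera to tool coordinates, whose origin is the TCP and whose axes are the flange's). Camera axes: x right, y up, looking along -z (the intrinsics and any distortion apply to the point x, -y, -z); pixel columns grow to the right and rows downward; lengths in m; the calibration is good to about 2 mm. A picture is of the moment at which its call begins: read the wrist's pose just before it. camera_info takes no time and is no camera call.
- job_done(): hands the job in; it is judged then, once.
The state is a dict: "time": time; "q": joint angles; "qd": joint speeds; "joint_efforts": joint torques, N m; "ee_pos": TCP position; "tcp_rot": TCP orientation; "wrist_force": force on the tool from outside, world axes, zero at the start; "torque": the same for the moment, N m; "opening": finger opening in m; "grasp_force": force on a finger pad.
Only numpy, scipy, OpenCV 4.12 (cv2) and the standard library are available. Lean on these libraries where they do the work, as an engineer would, in place of code of your own. Each camera call takes 0.05 s, during which the arm holds its last target. There are 200 camera calls.

### The job

A storage jar has been left on the counter in front of the jar rack, in the way of the rack's brass keeper bar, which stands open. Set that jar down upright in the vacant place in the rack (lower it in, do not drop it), then swing the keeper bar shut across the front of the jars and press it fully home, so that its end snaps in behind the roller of the catch, and let go. Do not knock anything over; the other two jars must stay in their places in the rack, and the bowl, pepper mill and canister where they stand.

Things in the scene. Friction and masses are not known exactly. Their poses are not given: they have to be found in the camera images.
- rack: fixed wooden rack for a row of three jars, open at top and front. Origin: centre of its underside on the counter; -x points out of the open front, y along the row. Floor board x -34 to +48, y -120 to +120 mm, upper face 16 mm up; end cheeks 12 mm thick, 96 mm high; back board from x +36 mm, 60 mm high. Jar places at x 0, y -70, 0, +70 mm. Bar hinge on the -y cheek, catch on the +y one.
- catch_roller (a point): axis of the catch's upright steel roller (14 mm diameter, 72 mm above the counter; x -49, y +126 mm in the rack's frame, whose axes it has). Sprung, it gives way towards +y. Behind it is the catch's dark steel housing, 44 x 26 x 26 mm, on the outside of the +y cheek, centred at x -40, y +143, z 72 mm.
- vacant_place: the vacant place in the rack, seen as a round pale mark 60 mm across on the floor board; origin at its centre, on the floor board's upper face, 16 mm above the counter. It is any one of the three places. The jar set down here has about 7 mm of play to the front and back and 9 to 12 mm to each side.
- loose_jar: straight-sided white stoneware storage jar with a flush pale wooden lid, 58 mm in diameter, 104 mm tall (the lid is the top 18 mm), about 0.4 kg; it stands on the counter in front of the rack, inside the sweep of the keeper bar. Origin at the centre of its underside, z up.
- rack_jar_a: straight-sided white stoneware storage jar with a flush pale wooden lid, 58 mm in diameter, 104 mm tall (the lid is the top 18 mm), about 0.4 kg; it already stands in one of the rack's places. Origin at the centre of its underside, z up.
- rack_jar_b: straight-sided white stoneware storage jar with a flush pale wooden lid, 58 mm in diameter, 104 mm tall (the lid is the top 18 mm), about 0.4 kg; it already stands in another of the rack's places. Origin at the centre of its underside, z up.
- keeper (a joint): bar angle, rad: 0 = shut against its stop (bar along the rack's +y), 1.57 = pointing along the rack's -x; stop at 1.75. From above it shuts clockwise. It stays where left (under 1 N at the knob moves it). From about 0.085 the nose meets the roller (6 to 10 N at the knob); past about 0.04 the roller springs in front of the nose, drives the bar to 0 and holds it (0.05 or more: not caught).
- bar_hinge (a point): hinge axis of the keeper bar at its mid-height, 72 mm above the counter; x -40, y -114 mm in the rack's frame. Turns with the bar: y points along the bar to its nose, -x to its outer side (push there to shut it). Flat brass bar, 8 mm thick (4 mm either side of the axis), 16 mm high (64 to 80 mm above the counter), 232 mm from hinge to nose, open space below it.
- bar_knob (a point): centre of the front face of the bar's round brass knob, 22 mm in diameter, on the bar's outer side, 200 mm from the hinge and 34 mm out from the bar's centre line, 72 mm above the counter. Axes as bar_hinge.
- bar_nose (a point): the rounded upright end of the bar (12 mm diameter) that goes behind the catch's roller, 232 mm from the hinge, 72 mm above the counter. Axes as bar_hinge.
- fruit_bowl: marble bowl of lemons, 156 mm across, about 90 mm tall, standing on the counter to the robot's right; origin at the centre of its underside. Not part of the job.
- pepper_mill: turned dark wooden pepper mill, 56 mm across, 168 mm tall, standing on the counter to the robot's right; origin at the centre of its underside. Not part of the job.
- canister: steel canister with a wooden lid, 92 mm across, 125 mm tall, standing on the counter to the robot's left; origin at the centre of its underside. Not part of the job.
Mind the look-alikes: they are no part of the job. What is shaped like the rack_jar_b but grey or red is not meant.

How it is judged (in metres and radians):
On the way, in this order (a step that is already met when the one before it is completed fails the run):
1. the loose jar is lowered upright into the rack while still held (no more than 12 mm above the floor board) (x of loose_jar in the frame of rack between -0.012 and 0.012 m and y of loose_jar in the frame of rack between -0.085 and 0.085 m and z of loose_jar in the frame of rack below 0.028 m and angle between loose_jar's own z axis and vertical below 0.1 rad and contact force between the fingers and loose_jar above 0.5 N), for 0.05 s.
2. the keeper bar is shut and caught (below 0.035 rad) (value of joint keeper below 0.035 rad), for 0.2 s.
At the end, for the whole second after the job is handed in: The keeper bar is caught shut (joint below 0.035 rad, nose behind the roller) and all three jars stand at rest on the rack's floor board: origin within 12 mm of the row's centre line, within 85 mm of the rack's middle along the row, less than 3 mm above the floor board, tilted less than 0.1 rad (value of joint keeper below 0.035 rad and x of loose_jar in the frame of rack between -0.012 and 0.012 m and y of loose_jar in the frame of rack between -0.085 and 0.085 m and z of each of loose_jar, rack_jar_a, rack_jar_b in the frame of rack below 0.019 m and angle between each of loose_jar, rack_jar_a, rack_jar_b's own z axis and vertical below 0.1 rad and linear speed of each of loose_jar, rack_jar_a, rack_jar_b below 0.02 m/s and x of rack_jar_a in the frame of rack between -0.012 and 0.012 m and y of rack_jar_a in the frame of rack between -0.085 and 0.085 m and x of rack_jar_b in the frame of rack between -0.012 and 0.012 m and y of rack_jar_b in the frame of rack between -0.085 and 0.085 m); the robot touches nothing.
It fails at once if a jar is tipped (over 0.5 rad) (angle between any of loose_jar, rack_jar_a, rack_jar_b's own z axis and vertical above 0.5 rad).
It fails at once if a jar already in the rack is taken out of its place (moved over 30 mm) (distance of any of rack_jar_a, rack_jar_b from where it was at the start of the episode above 0.03 m).
It fails at once if the bowl, mill or canister is moved over 30 mm or tipped (distance of any of fruit_bowl, pepper_mill, canister from where it was at the start of the episode above 0.03 m or angle between any of fruit_bowl, pepper_mill, canister's own z axis and vertical above 0.4 rad).
It also fails if it takes over 61 s, if anything falls off the work surface, if the arm or the gripper's body presses on something with over 40 N, if the wrist force passes 120 N, or if a joint passes its speed limit or range.

## Working session

There is one attempt and no reset: what is moved stays moved. The work goes in short steps, Python scripts to look and compute and a tool call to move; the robot and the scene stay as the last step left them, time stands still between calls to the robot, and variables do not carry over. Pictures are saved under pics/ and viewed, at most 13 in all, crops included, and the job is handed in when it is done.

Besides the shell and the picture viewer there is one more tool, called after ">>>" by a JSON object that holds its "fn" and its "kwargs". servo_tool: Moves the arm, as the interface text tells. Its arguments: {"type":"object","properties":{"rows":{"type":"array"},"squeeze":{"type":"number"}},"required":["rows"]}

```bash
mkdir -p pics; ls
cat > h.py <<'E'
from workcell import *
import numpy as np, cv2
def snap(n,f):
    p,d=camera(n); cv2.imwrite('pics/'+f+'.png',p[:,:,::-1]); np.savez('pics/'+f+'.npz',p=p,d=d); return p,d
E
python3 - <<'E'
from h import *
o=get_obs(); print(o)
for n in ['scene','side','wrist']: print(n,camera_info(n))
snap('scene','s1');snap('side','d1')
E
```

```text
pics
{'time': 0.0, 'q': array([-7.56884953e+01,  5.01220682e+00,  1.00343679e+01,  9.51002444e+01,
        1.18939504e-03,  9.00014305e+01]), 'qd': array([-0.05858656,  0.00709129, -0.13278144, -0.10177158, -0.01835305,
       -0.09691781]), 'joint_efforts': array([-3.35639408e-03, -5.20378554e+01,  4.64811409e+01,  1.57385337e-02,
       -2.25180415e-04,  4.07369976e-05]), 'ee_pos': array([ 0.1359114 , -0.5327326 ,  0.25257167]), 'tcp_rot': array([-1.79921917e+02, -1.18744443e-03,  1.43100726e+01]), 'wrist_force': array([ 0.70231861, -0.08127599, -0.29067764]), 'torque': array([0.00797843, 0.04330636, 0.04047136]), 'grasp_force': 0.0, 'opening': 0.08528764065070492}
scene {'fx': 385.71607682614905, 'fy': 385.71607682614905, 'cx': 316.16530084372386, 'cy': 191.22240186144683, 'cam_to_world': array([[ 0.23690813, -0.7769328 ,  0.58330949,  1.2475945 ],
       [ 0.97137578,  0.20019328, -0.12787395, -0.11765553],
       [-0.01742517,  0.59690709,  0.80212112,  1.02108957],
       [ 0.        ,  0.        ,  0.        ,  1.        ]])}
side {'fx': 501.58998451987645, 'fy': 501.58998451987645, 'cx': 316.7755055403932, 'cy': 198.15618162805063, 'cam_to_world': array([[-0.93007233,  0.19466393, -0.31156287,  0.07311398],
       [-0.36700978, -0.45444887,  0.81165267,  1.30694116],
       [ 0.0164101 ,  0.8692423 ,  0.49411388,  0.85126998],
       [ 0.        ,  0.        ,  0.        ,  1.        ]])}
wrist {'fx': 350.1620884582266, 'fy': 350.1620884582266, 'cx': 314.7739150207185, 'cy': 196.49449479571712, 'hand_eye': array([[-1.13761659e-04,  9.64164068e-01,  2.65306685e-01,
         6.72679221e-02],
       [ 9.99999866e-01, -2.42831859e-05,  5.17041698e-04,
        -5.04047716e-05],
       [ 5.04955519e-04,  2.65306708e-01, -9.64163936e-01,
        -1.20049810e-01],
       [ 0.00000000e+00,  0.00000000e+00,  0.00000000e+00,
         1.00000000e+00]])}
```

View pics/s1.png

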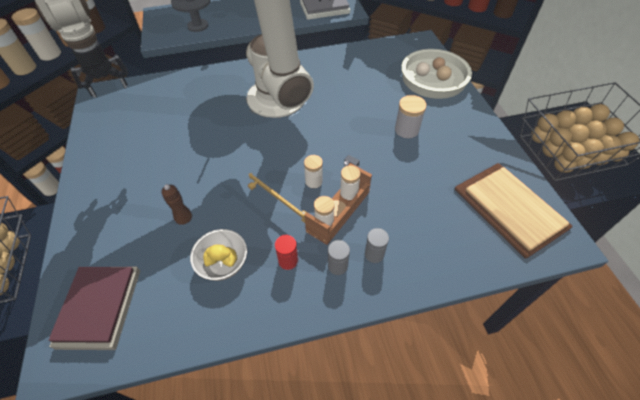

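View pics/d1.png

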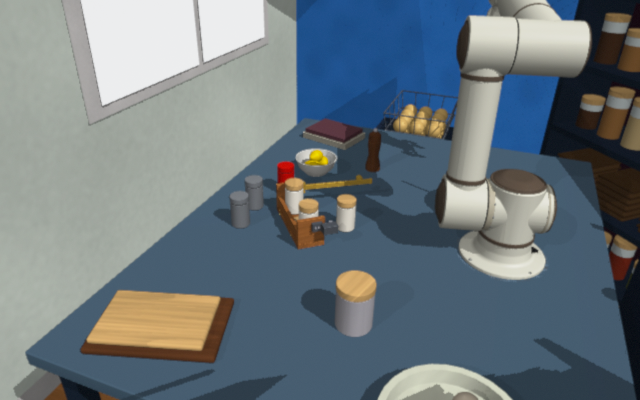

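The scene view shows the loose jar's lid at about (313,161), and rack jar lids at (349,174) and (324,205). The bar runs from (305,213) out to (250,178), and the catch is near (352,160). In the side view the catch is at (325,226).

```bash
cat >> h.py <<'E'
def ray(n,u,v,z,T=None):
    i=camera_info(n); T=i['cam_to_world'] if T is None else T
    d=T[:3,:3]@np.array([(u-i['cx'])/i['fx'],-(v-i['cy'])/i['fy'],-1]); o=T[:3,3]
    return o+d*(z-o[2])/d[2]
def blobs(p,lo,hi,roi,amin=20):
    m=cv2.inRange(cv2.cvtColor(p,cv2.COLOR_RGB2HSV),lo,hi); x0,y0,x1,y1=roi
    k=np.zeros_like(m); k[y0:y1,x0:x1]=m[y0:y1,x0:x1]
    n,l,s,c=cv2.connectedComponentsWithStats(k)
    return [(s[i],c[i]) for i in range(1,n) if s[i][4]>=amin]
E
python3 - <<'E'
from h import *
p=np.load('pics/s1.npz')['p']; q=np.load('pics/d1.npz')['p']
for n,im,pts in [('scene',p,[(313,161),(349,174),(324,205),(280,195),(335,225),(362,190)]),('side',q,[(346,200),(308,206),(294,185),(340,184),(300,238)])]:
    h=cv2.cvtColor(im,cv2.COLOR_RGB2HSV)
    print(n,[(a,h[a[1],a[0]]) for a in pts])
for n,im,r in [('scene',p,(240,140,385,245)),('side',q,(270,160,390,250))]:
    for s,c in blobs(im,(10,60,150),(28,200,255),r): print(n,s,c.round(1),ray(n,*c,.104).round(3),ray(n,*c,.12).round(3))
def crop(im,x0,y0,x1,y1,f): return cv2.resize(im[y0:y1,x0:x1],None,fx=f,fy=f,interpolation=cv2.INTER_CUBIC)
a=crop(p,240,145,384,245,5);cv2.imwrite('pics/c1.png',a[:,:,::-1])
E
```

```text
scene [((313, 161), array([ 20,  84, 235], dtype=uint8)), ((349, 174), array([ 21,  77, 240], dtype=uint8)), ((324, 205), array([ 21,  82, 236], dtype=uint8)), ((280, 195), array([ 18,  41, 167], dtype=uint8)), ((335, 225), array([ 12, 122, 146], dtype=uint8)), ((362, 190), array([ 11, 123, 181], dtype=uint8))]
side [((346, 200), array([ 18, 123, 214], dtype=uint8)), ((308, 206), array([ 17, 124, 201], dtype=uint8)), ((294, 185), array([ 18, 127, 200], dtype=uint8)), ((340, 184), array([ 22, 179, 155], dtype=uint8)), ((300, 238), array([ 14, 176, 129], dtype=uint8))]
scene [304 155  18  15 212] [312.8 162. ] [0.467 0.045 0.104] [0.481 0.042 0.12 ]
scene [341 164  30  19 308] [352.1 172.7] [0.539 0.152 0.104] [0.552 0.148 0.12 ]
scene [270 189  45  32 178] [292.3 205.6] [ 0.614 -0.051  0.104] [ 0.625 -0.052  0.12 ]
scene [357 189   7   8  30] [359.5 192.2] [0.616 0.152 0.104] [0.627 0.147 0.12 ]
scene [314 190  36  38 578] [330.9 206.5] [0.645 0.057 0.104] [0.655 0.054 0.12 ]
scene [319 222  11   7  36] [324.4 224.8] [0.7   0.023 0.104] [0.709 0.021 0.12 ]
side [285 178  20  15 186] [294.9 183.8] [0.642 0.021 0.104] [0.63  0.049 0.12 ]
side [305 182  39   7 138] [324.7 184.5] [ 0.553 -0.012  0.104] [0.543 0.016 0.12 ]
side [337 195  19  14 189] [346.9 200.7] [0.456 0.058 0.104] [0.448 0.085 0.12 ]
side [299 199  19  15 212] [308.8 205.2] [0.551 0.127 0.104] [0.54  0.153 0.12 ]
side [294 216  28   6  72] [306.9 218.5] [0.527 0.198 0.104] [0.518 0.222 0.12 ]
```

View pics/c1.png

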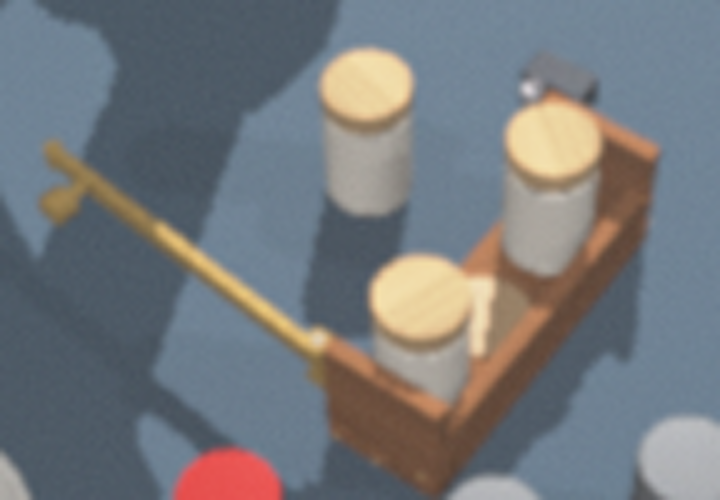

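The middle place is vacant. The bar stands open, with its hinge at about crop (320,350). The arm goes above the scene next, for a wrist view.

>>> {"fn": "servo_tool", "kwargs": {"rows": [{"offset": [0.4, -0.37, -0.06], "yaw": 0, "claw": 0}, {"offset": [0.8, -0.74, -0.12], "yaw": 0, "claw": 0}, {"offset": [1, -0.92, -0.16], "yaw": 0, "claw": 0}]}}

```text
time: 0.48
ee_pos: [0.211, -0.4172, 0.2696]
tcp_rot: [-180.0, -0.0, 14.4]
wrist_force: [0.0, -0.6, 0.2]
opening: 0.0856
grasp_force: 0.0
```

>>> {"fn": "servo_tool", "kwargs": {"rows": [{"offset": [0.4, -0.37, -0.06], "yaw": 0, "claw": 0}, {"offset": [0.8, -0.74, -0.12], "yaw": 0, "claw": 0}, {"offset": [1, -0.92, -0.16], "yaw": 0, "claw": 0}]}}

```text
time: 0.85
ee_pos: [0.2851, -0.3033, 0.2856]
tcp_rot: [180.0, -0.0, 14.4]
wrist_force: [0.5, -0.8, 0.3]
opening: 0.0856
grasp_force: 0.0
```

>>> {"fn": "servo_tool", "kwargs": {"rows": [{"offset": [0.4, -0.37, -0.06], "yaw": 0, "claw": 0}, {"offset": [0.8, -0.74, -0.12], "yaw": 0, "claw": 0}, {"offset": [1, -0.92, -0.16], "yaw": 0, "claw": 0}]}}

```text
time: 1.23
ee_pos: [0.3592, -0.1893, 0.3014]
tcp_rot: [-180.0, -0.0, 14.4]
wrist_force: [-0.0, -0.3, -0.3]
opening: 0.0853
grasp_force: 0.0
```

>>> {"fn": "servo_tool", "kwargs": {"rows": [{"offset": [0.4, -0.37, -0.06], "yaw": 0, "claw": 0}, {"offset": [0.8, -0.74, -0.12], "yaw": 0, "claw": 0}, {"offset": [1, -0.92, -0.16], "yaw": 0, "claw": 0}]}}

```text
time: 1.6
ee_pos: [0.4334, -0.0753, 0.3171]
tcp_rot: [-180.0, 0.0, 14.4]
wrist_force: [0.3, -0.1, -0.8]
opening: 0.0856
grasp_force: 0.0
```

>>> {"fn": "servo_tool", "kwargs": {"rows": [{"offset": [0.4, -0.37, -0.06], "yaw": 0.05, "claw": 0}, {"offset": [0.8, -0.74, -0.12], "yaw": 0.1, "claw": 0}, {"offset": [1, -0.92, -0.16], "yaw": 0.15, "claw": 0}, {"offset": [1, -0.92, -0.16], "yaw": 0.21, "claw": 0}, {"offset": [1, -0.92, -0.16], "yaw": 0.27, "claw": 0}, {"offset": [1, -0.92, -0.16], "yaw": 0.33, "claw": 0}, {"offset": [1, -0.92, -0.16], "yaw": 0.339, "claw": 0}]}}

```text
time: 2.48
ee_pos: [0.4502, -0.1329, 0.3327]
tcp_rot: [-170.9, 1.5, -21.4]
wrist_force: [-0.1, -0.5, -0.6]
opening: 0.0852
grasp_force: 0.0
```

Run:
```python
from h import *
o=get_obs(); print({k:np.round(o[k],3) for k in ('time','q','qd','ee_pos','tcp_rot')})
```

```text
{'time': np.float64(2.475), 'q': array([-21.503,  -2.434,  11.145, 105.05 ,   9.056, 179.943]), 'qd': array([-29.674,  -8.7  ,  -8.902,   2.196,   7.108,  -0.033]), 'ee_pos': array([ 0.45 , -0.133,  0.333]), 'tcp_rot': array([-170.943,    1.463,  -21.447])}
```

Joint 6 hit its limit, so the turn goes the other way (yaw of about +133).

>>> {"fn": "servo_tool", "kwargs": {"rows": [{"offset": [0, 0, 0], "yaw": -0.06, "claw": 0}, {"offset": [0, 0, 0], "yaw": -0.12, "claw": 0}, {"offset": [0, 0, 0], "yaw": -0.18, "claw": 0}, {"offset": [0, 0, 0], "yaw": -0.24, "claw": 0}, {"offset": [0, 0, 0], "yaw": -0.3, "claw": 0}, {"offset": [0, 0, 0], "yaw": -0.36, "claw": 0}, {"offset": [0, 0, 0], "yaw": -0.42, "claw": 0}]}}

```text
time: 3.35
ee_pos: [0.4506, -0.1321, 0.3329]
tcp_rot: [-176.3, -8.4, 53.9]
wrist_force: [0.3, 0.3, 0.8]
opening: 0.0855
grasp_force: 0.0
```

The clamping left a ~9° tilt in the commanded pose. Joint 6's opposite limit should cancel it, so I'm winding there.

>>> {"fn": "servo_tool", "kwargs": {"rows": [{"offset": [0, 0, 0], "yaw": -0.059, "claw": 0}, {"offset": [0, 0, 0], "yaw": -0.118, "claw": 0}, {"offset": [0, 0, 0], "yaw": -0.177, "claw": 0}, {"offset": [0, 0, 0], "yaw": -0.236, "claw": 0}, {"offset": [0, 0, 0], "yaw": -0.295, "claw": 0}, {"offset": [0, 0, 0], "yaw": -0.354, "claw": 0}, {"offset": [0, 0, 0], "yaw": -0.413, "claw": 0}, {"offset": [0, 0, 0], "yaw": -0.472, "claw": 0}, {"offset": [0, 0, 0], "yaw": -0.531, "claw": 0}, {"offset": [0, 0, 0], "yaw": -0.59, "claw": 0}, {"offset": [0, 0, 0], "yaw": -0.649, "claw": 0}, {"offset": [0, 0, 0], "yaw": -0.708, "claw": 0}]}}

```text
time: 4.85
ee_pos: [0.4506, -0.1321, 0.3329]
tcp_rot: [171.1, 2.2, -178.6]
wrist_force: [-0.5, -0.7, -0.7]
opening: 0.0855
grasp_force: 0.0
```

>>> {"fn": "servo_tool", "kwargs": {"rows": [{"offset": [0, 0, 0], "yaw": -0.059, "claw": 0}, {"offset": [0, 0, 0], "yaw": -0.118, "claw": 0}, {"offset": [0, 0, 0], "yaw": -0.177, "claw": 0}, {"offset": [0, 0, 0], "yaw": -0.236, "claw": 0}, {"offset": [0, 0, 0], "yaw": -0.295, "claw": 0}, {"offset": [0, 0, 0], "yaw": -0.354, "claw": 0}, {"offset": [0, 0, 0], "yaw": -0.413, "claw": 0}, {"offset": [0, 0, 0], "yaw": -0.472, "claw": 0}, {"offset": [0, 0, 0], "yaw": -0.531, "claw": 0}, {"offset": [0, 0, 0], "yaw": -0.59, "claw": 0}, {"offset": [0, 0, 0], "yaw": -0.649, "claw": 0}, {"offset": [0, 0, 0], "yaw": -0.708, "claw": 0}]}}

```text
time: 6.35
ee_pos: [0.4506, -0.1321, 0.3329]
tcp_rot: [-172.8, 5.7, -50.6]
wrist_force: [0.5, -0.2, -0.2]
opening: 0.0852
grasp_force: 0.0
```

```bash
cat >> h.py <<'E'
from scipy.spatial.transform import Rotation as Rn
def st():
    o=get_obs(); R=Rn.from_euler('xyz',o['tcp_rot'],degrees=True).as_matrix()
    print('t',o['time'],'q',o['q'].round(1),'p',o['ee_pos'].round(4),'rpy',o['tcp_rot'].round(2),'z',R[:,2].round(3)); return o,R
E
python3 -c "
from h import *
st()"
```

```text
t 6.35 q [ -21.4   -2.4   11.2  105.     9.  -150.5] p [ 0.4506 -0.1321  0.3329] rpy [-172.84    5.69  -50.64] z [ 0.034  0.155 -0.987]
```

>>> {"fn": "servo_tool", "kwargs": {"rows": [{"offset": [0, 0, 0], "yaw": -0.059, "claw": 0}, {"offset": [0, 0, 0], "yaw": -0.118, "claw": 0}, {"offset": [0, 0, 0], "yaw": -0.177, "claw": 0}, {"offset": [0, 0, 0], "yaw": -0.236, "claw": 0}, {"offset": [0, 0, 0], "yaw": -0.295, "claw": 0}]}}

```text
time: 6.98
ee_pos: [0.4638, -0.0491, 0.3327]
tcp_rot: [-175.1, -1.5, -8.9]
wrist_force: [0.7, -0.0, -0.4]
opening: 0.0857
grasp_force: 0.0
```

```bash
python3 -c "
from h import *
st()"
```

```text
t 6.975 q [  -8.8   -5.3    8.7  102.6    4.9 -179.9] p [ 0.4638 -0.0491  0.3327] rpy [-175.09   -1.45   -8.87] z [ 0.038  0.081 -0.996]
```

>>> {"fn": "servo_tool", "kwargs": {"rows": [{"offset": [0, 0, 0], "yaw": -0.059, "claw": 0}, {"offset": [0, 0, 0], "yaw": -0.118, "claw": 0}]}}

```text
time: 7.22
ee_pos: [0.4591, 0.0302, 0.3328]
tcp_rot: [-179.3, -2.8, 3.3]
wrist_force: [0.6, 0.2, 0.1]
opening: 0.0853
grasp_force: 0.0
```

```bash
python3 -c "
from h import *
st()"
```

```text
t 7.225 q [   3.4   -7.3    7.   101.5    0.7 -179.9] p [0.4591 0.0302 0.3328] rpy [-179.35   -2.76    3.34] z [ 0.047  0.014 -0.999]
```

Tilt is now 2.8°, which is acceptable. Next, turn back 50° and look.

>>> {"fn": "servo_tool", "kwargs": {"rows": [{"offset": [0.2, -0.1, 0], "yaw": 0.059, "claw": 0}, {"offset": [0.5, -0.28, 0], "yaw": 0.118, "claw": 0}, {"offset": [0.5, -0.28, 0], "yaw": 0.177, "claw": 0}, {"offset": [0.5, -0.28, 0], "yaw": 0.236, "claw": 0}, {"offset": [0.5, -0.28, 0], "yaw": 0.278, "claw": 0}, {"offset": [0.5, -0.28, 0], "yaw": 0.278, "claw": 0}]}}

```text
time: 7.98
ee_pos: [0.5075, 0.0593, 0.3357]
tcp_rot: [-177.4, -1.2, -46.9]
wrist_force: [0.5, 0.1, 0.4]
opening: 0.0857
grasp_force: 0.0
```

```bash
cat >> h.py <<'E'
def wT():
    o,R=st(); T=np.eye(4); T[:3,:3]=R; T[:3,3]=o['ee_pos']; return T@camera_info('wrist')['hand_eye']
E
python3 - <<'E'
from h import *
T=wT(); snap('wrist','w1'); np.save('pics/w1T.npy',T)
E
```

```text
t 7.975 q [   6.4   -0.4   13.8  101.4    0.6 -126.7] p [0.5075 0.0593 0.3357] rpy [-177.45   -1.21  -46.89] z [ 0.047  0.015 -0.999]
```

View pics/w1.png

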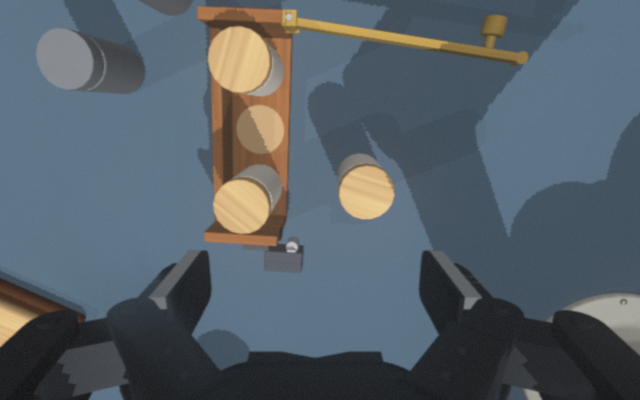

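The wrist view shows everything: loose lid at (366,192), jar lids at (240,60) and (243,205), the vacant mark at (260,129), hinge pin at (290,21), nose at (522,57), knob at (494,26) and roller at (292,243).

Run:
```python
from h import *
p=np.load('pics/w1.npz')['p']; T=np.load('pics/w1T.npy')
h=cv2.cvtColor(p,cv2.COLOR_RGB2HSV); print([h[b,a] for a,b in [(240,60),(260,129),(366,192),(268,75),(285,40)]])
m=cv2.inRange(h,(12,50,190),(28,200,255)); m=cv2.morphologyEx(m,cv2.MORPH_OPEN,np.ones((5,5)))
for c in cv2.findContours(m,cv2.RETR_EXTERNAL,cv2.CHAIN_APPROX_NONE)[0]:
    if 600<cv2.contourArea(c)<5000:
        e=cv2.fitEllipse(cv2.convexHull(c)); print(np.round(e[0],1),np.round(e[1],1),[ray('wrist',*e[0],z,T)[:2].round(4) for z in (.104,.12)])
m=cv2.inRange(h,(12,40,110),(28,150,190)); m=cv2.morphologyEx(m,cv2.MORPH_OPEN,np.ones((5,5)))
for c in cv2.findContours(m[:250,200:330],cv2.RETR_EXTERNAL,cv2.CHAIN_APPROX_NONE)[0]:
    if cv2.contourArea(c)>600:
        e=cv2.fitEllipse(cv2.convexHull(c)+np.array([200,0])); print('mark',np.round(e[0],1),np.round(e[1],1),ray('wrist',*e[0],.016,T)[:2].round(4))
for n,u,v,z in [('hinge',290,20,.08),('nose',522,57,.08),('knob',495,17,.078),('roller',292,243,.08),('hous',284,255,.085)]: print(n,ray('wrist',u,v,z,T)[:2].round(4))
```

```text
[array([ 17,  99, 218], dtype=uint8), array([ 17,  95, 204], dtype=uint8), array([ 18, 100, 215], dtype=uint8), array([ 18,  88, 142], dtype=uint8), array([ 12, 136, 163], dtype=uint8)]
[240.8 206.3] [51.6 55.8] [array([0.5475, 0.1467]), array([0.5475, 0.1404])]
[366.  192.4] [52.5 53.4] [array([0.463 , 0.0449]), array([0.4669, 0.0432])]
[266.7 125.6] [30.6 47.1] [array([0.5826, 0.0647]), array([0.5811, 0.0621])]
[238.5  59.2] [60.  65.6] [array([0.6435, 0.0364]), array([0.6391, 0.0351])]
[371.9  33.2] [  7.8 174.7] [array([ 0.5666, -0.0657]), array([ 0.5657, -0.0623])]
mark [241.8 238.3] [11.9 93.3] [0.5173 0.2146]
mark [263.1 131.5] [ 57.3 203.3] [0.5899 0.0872]
mark [252.1  19.5] [ 26.3 113.4] [ 0.6835 -0.0007]
hinge [ 0.6357 -0.0246]
nose [ 0.4443 -0.1552]
knob [ 0.4911 -0.1617]
roller [0.476  0.1484]
hous [0.4736 0.1639]
```

```bash
cat >> h.py <<'E'
def go(*p):
    o,R=st(); print('offset',(R.T@(np.array(p)-o['ee_pos'])/.1).round(3))
E
python3 -c "
from h import *
go(.463,.0449,.24); go(.463,.0449,.083)"
```

```text
t 8.025 q [   6.4   -0.4   13.8  101.4    0.6 -126.9] p [0.5075 0.0593 0.3358] rpy [-177.44   -1.23  -46.78] z [ 0.047  0.015 -0.999]
offset [-0.22   0.465  0.934]
t 8.025 q [   6.4   -0.4   13.8  101.4    0.6 -126.9] p [0.5075 0.0593 0.3358] rpy [-177.44   -1.23  -46.78] z [ 0.047  0.015 -0.999]
offset [-0.254  0.535  2.502]
```

>>> {"fn": "servo_tool", "kwargs": {"rows": [{"offset": [-0.1, 0.2, 0.4], "yaw": 0.013, "claw": 0}, {"offset": [-0.2, 0.4, 0.8], "yaw": 0.013, "claw": 0}, {"offset": [-0.22, 0.465, 0.934], "yaw": 0.013, "claw": 0}, {"offset": [-0.22, 0.465, 0.934], "yaw": 0.013, "claw": 0}]}}

```text
time: 8.52
ee_pos: [0.4623, 0.0449, 0.2395]
tcp_rot: [-177.4, -1.1, -49.2]
wrist_force: [0.7, 0.3, 0.6]
opening: 0.0853
grasp_force: 0.0
```

Run:
```python
from h import *
go(.463,.0449,.083)
T=wT(); p,d=snap('wrist','w2')
h=cv2.cvtColor(p,cv2.COLOR_RGB2HSV)
m=cv2.inRange(h,(12,50,190),(28,200,255)); m=cv2.morphologyEx(m,cv2.MORPH_OPEN,np.ones((5,5)))
for c in cv2.findContours(m,cv2.RETR_EXTERNAL,cv2.CHAIN_APPROX_NONE)[0]:
    if 600<cv2.contourArea(c)<12000:
        e=cv2.fitEllipse(cv2.convexHull(c)); print(np.round(e[0],1),np.round(e[1],1),[ray('wrist',*e[0],z,T)[:2].round(4) for z in (.104,.12)])
```

```text
t 8.525 q [   5.2   -9.6   -5.6   91.3    0.6 -125.7] p [0.4623 0.0449 0.2395] rpy [-177.43   -1.09  -49.16] z [ 0.046  0.015 -0.999]
offset [-0.026  0.065  1.563]
t 8.525 q [   5.2   -9.6   -5.6   91.3    0.6 -125.7] p [0.4623 0.0449 0.2395] rpy [-177.43   -1.09  -49.16] z [ 0.046  0.015 -0.999]
[150.6 220.4] [68.2 78.5] [array([0.5508, 0.1501]), array([0.5477, 0.1403])]
[322.8 194.5] [71.7 74.1] [array([0.4631, 0.0443]), array([0.4654, 0.0411])]
[203.4 113.2] [35.4 64.1] [array([0.5677, 0.056 ]), array([0.5636, 0.052 ])]
[116.9  30.2] [47.8 84.7] [array([0.6468, 0.0506]), array([0.6377, 0.047 ])]
```

Both views put the loose jar in the same place. Descend and grip.

>>> {"fn": "servo_tool", "kwargs": {"rows": [{"offset": [-0.01, 0.02, 0.4], "yaw": 0, "claw": 0}, {"offset": [-0.015, 0.035, 0.75], "yaw": 0, "claw": 0}, {"offset": [-0.02, 0.043, 1.0], "yaw": 0, "claw": 0}]}}

```text
time: 8.95
ee_pos: [0.4639, 0.0454, 0.1397]
tcp_rot: [-177.3, -1.1, -49.2]
wrist_force: [-0.3, 0.9, 0.2]
opening: 0.0855
grasp_force: 0.0
```

>>> {"fn": "servo_tool", "kwargs": {"rows": [{"offset": [-0.003, 0.01, 0.25], "yaw": 0, "claw": 0}, {"offset": [-0.006, 0.02, 0.5], "yaw": 0, "claw": 0}, {"offset": [-0.008, 0.022, 0.56], "yaw": 0, "claw": 0}, {"offset": [-0.008, 0.022, 0.56], "yaw": 0, "claw": 0}]}}

```text
time: 9.45
ee_pos: [0.4643, 0.0454, 0.0849]
tcp_rot: [-177.3, -1.2, -49.2]
wrist_force: [0.8, 0.4, 0.3]
opening: 0.0856
grasp_force: 0.0
```

>>> {"fn": "servo_tool", "kwargs": {"rows": [{"offset": [0, 0, 0], "yaw": 0, "claw": 0.2}, {"offset": [0, 0, 0], "yaw": 0, "claw": 0.3}, {"offset": [0, 0, 0], "yaw": 0, "claw": 0.5}, {"offset": [0, 0, 0], "yaw": 0, "claw": 0.6}, {"offset": [0, 0, 0], "yaw": 0, "claw": 0.6}, {"offset": [0, 0, 0], "yaw": 0, "claw": 0.6}], "squeeze": 35}}

```text
time: 10.2
ee_pos: [0.4637, 0.0447, 0.0852]
tcp_rot: [-177.4, -1.2, -49.3]
wrist_force: [-4.2, -3.5, 7.4]
opening: 0.0584
grasp_force: 35.6
```

>>> {"fn": "servo_tool", "kwargs": {"rows": [{"offset": [0, 0, -0.1], "yaw": 0, "claw": 0.6}, {"offset": [0, 0, -0.3], "yaw": 0, "claw": 0.6}, {"offset": [0, 0, -0.65], "yaw": 0, "claw": 0.6}, {"offset": [0, 0, -1], "yaw": 0, "claw": 0.6}]}}

```text
time: 10.7
ee_pos: [0.4587, 0.0439, 0.1851]
tcp_rot: [-177.4, -1.1, -49.3]
wrist_force: [-0.1, -0.4, -4.3]
opening: 0.0583
grasp_force: 38.4
```

>>> {"fn": "servo_tool", "kwargs": {"rows": [{"offset": [0, 0, -0.2], "yaw": 0, "claw": 0.6}, {"offset": [0, 0, -0.4], "yaw": 0, "claw": 0.6}, {"offset": [0, 0, -0.4], "yaw": 0, "claw": 0.6}]}}

```text
time: 11.08
ee_pos: [0.4576, 0.0433, 0.2254]
tcp_rot: [-177.2, -1.2, -49.3]
wrist_force: [-0.5, 0.3, -4.7]
opening: 0.0581
grasp_force: 38.6
```

Run:
```python
from h import *
go(.5935,.087,.225)
T=wT(); p,d=snap('wrist','w3')
snap('side','d3')
h=cv2.cvtColor(p,cv2.COLOR_RGB2HSV)
m=cv2.inRange(h,(12,50,190),(28,200,255)); m=cv2.morphologyEx(m,cv2.MORPH_OPEN,np.ones((5,5)))
for c in cv2.findContours(m,cv2.RETR_EXTERNAL,cv2.CHAIN_APPROX_NONE)[0]:
    if 600<cv2.contourArea(c)<30000:
        e=cv2.fitEllipse(cv2.convexHull(c)); print(np.round(e[0],1),np.round(e[1],1),[ray('wrist',*e[0],z,T)[:2].round(4) for z in (.12,.245)])
```

```text
t 11.075 q [   5.   -10.7   -8.1   89.6    0.6 -125.7] p [0.4576 0.0433 0.2254] rpy [-177.24   -1.2   -49.28] z [ 0.05   0.016 -0.999]
offset [ 0.555 -1.312  0.079]
t 11.075 q [   5.   -10.7   -8.1   89.6    0.6 -125.7] p [0.4576 0.0433 0.2254] rpy [-177.24   -1.2   -49.28] z [ 0.05   0.016 -0.999]
[304.8 313.8] [ 97.8 174.5] [array([0.414 , 0.1133]), array([0.4589, 0.0457])]
[135.7 224.4] [70.9 82.7] [array([0.5472, 0.1398]), array([0.5187, 0.0576])]
[193.7 112.3] [38.  66.4] [array([0.5608, 0.0507]), array([0.5248, 0.0176])]
[97.6 24.6] [48.8 86.7] [array([0.6367, 0.0473]), array([0.5588, 0.0161])]
```

View pics/w3.png

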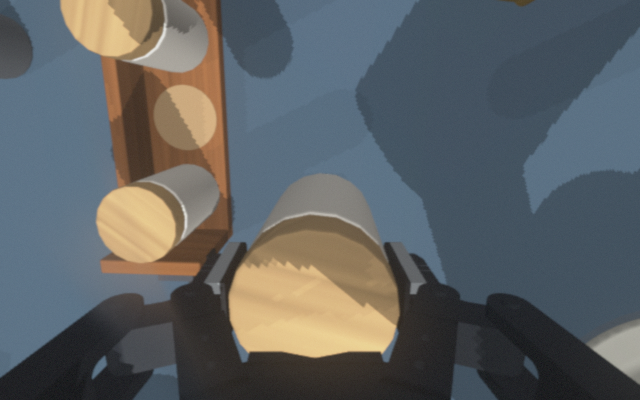

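The jar is held centrally and the vacant mark is at (185,118). Carry it over the place.

>>> {"fn": "servo_tool", "kwargs": {"rows": [{"offset": [0.1, -0.2, 0.02], "yaw": 0, "claw": 0.6}, {"offset": [0.2, -0.5, 0.03], "yaw": 0, "claw": 0.6}, {"offset": [0.3, -0.8, 0.05], "yaw": 0, "claw": 0.6}, {"offset": [0.4, -1, 0.06], "yaw": 0, "claw": 0.6}]}}

```text
time: 11.68
ee_pos: [0.5597, 0.0788, 0.2214]
tcp_rot: [-177.5, -1.1, -49.3]
wrist_force: [-0.3, 0.0, -3.8]
opening: 0.0578
grasp_force: 38.7
```

>>> {"fn": "servo_tool", "kwargs": {"rows": [{"offset": [0.1, -0.2, 0.01], "yaw": 0, "claw": 0.6}, {"offset": [0.155, -0.3, 0.02], "yaw": 0, "claw": 0.6}, {"offset": [0.155, -0.3, 0.02], "yaw": 0, "claw": 0.6}, {"offset": [0.155, -0.3, 0.02], "yaw": 0, "claw": 0.6}]}}

```text
time: 12.18
ee_pos: [0.5914, 0.0859, 0.2228]
tcp_rot: [-177.4, -1.1, -49.3]
wrist_force: [-1.0, 1.3, -3.9]
opening: 0.0582
grasp_force: 38.7
```

Run:
```python
from h import *
go(.5925,.086,.225); go(.5925,.086,.107)
p,d=snap('scene','s4'); q,d=snap('side','d4')
c=lambda im,x,y:cv2.resize(im[y:y+125,x:x+100],None,fx=4,fy=4,interpolation=cv2.INTER_CUBIC)
cv2.imwrite('pics/c4.png',np.hstack([c(p,285,120),c(q,255,125)])[:,:,::-1])
```

```text
t 12.175 q [   8.1    8.3   10.2   89.2    0.5 -122.7] p [0.5914 0.0859 0.2228] rpy [-177.4    -1.11  -49.28] z [ 0.047  0.015 -0.999]
offset [ 0.007 -0.011 -0.022]
t 12.175 q [   8.1    8.3   10.2   89.2    0.5 -122.7] p [0.5914 0.0859 0.2228] rpy [-177.4    -1.11  -49.28] z [ 0.047  0.015 -0.999]
offset [-0.016  0.043  1.157]
```

View pics/c4.png

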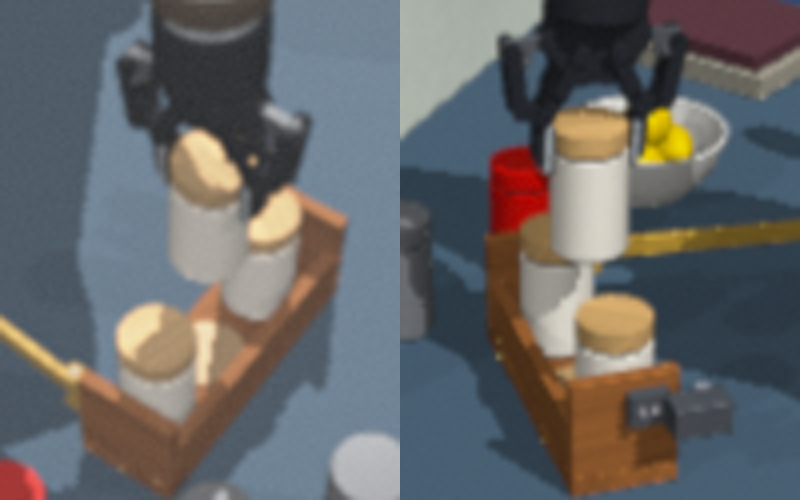

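The held jar hangs upright above the vacant middle place between its neighbours. Lowering.

>>> {"fn": "servo_tool", "kwargs": {"rows": [{"offset": [-0.004, 0.01, 0.3], "yaw": 0, "claw": 0.6}, {"offset": [-0.008, 0.02, 0.6], "yaw": 0, "claw": 0.6}, {"offset": [-0.012, 0.03, 0.85], "yaw": 0, "claw": 0.6}, {"offset": [-0.014, 0.037, 1.0], "yaw": 0, "claw": 0.6}, {"offset": [-0.014, 0.037, 1.0], "yaw": 0, "claw": 0.6}]}}

```text
time: 12.9
ee_pos: [0.5924, 0.0861, 0.1223]
tcp_rot: [-177.4, -1.1, -49.3]
wrist_force: [-0.2, -0.5, -3.3]
opening: 0.058
grasp_force: 38.7
```

>>> {"fn": "servo_tool", "kwargs": {"rows": [{"offset": [0, 0.003, 0.08], "yaw": 0, "claw": 0.6}, {"offset": [-0.002, 0.006, 0.16], "yaw": 0, "claw": 0.6}, {"offset": [-0.002, 0.006, 0.18], "yaw": 0, "claw": 0.6}, {"offset": [-0.002, 0.006, 0.18], "yaw": 0, "claw": 0.6}]}}

```text
time: 13.4
ee_pos: [0.5933, 0.0862, 0.1048]
tcp_rot: [-177.4, -1.1, -49.3]
wrist_force: [-0.4, -0.3, -3.9]
opening: 0.0581
grasp_force: 38.8
```

>>> {"fn": "servo_tool", "kwargs": {"rows": [{"offset": [0, 0, 0.01], "yaw": 0, "claw": 0.6}, {"offset": [0, 0, 0.02], "yaw": 0, "claw": 0.6}, {"offset": [0, 0, 0.03], "yaw": 0, "claw": 0.6}, {"offset": [0, 0, 0.03], "yaw": 0, "claw": 0.6}]}}

```text
time: 13.9
ee_pos: [0.5934, 0.0863, 0.1017]
tcp_rot: [-177.4, -1.1, -49.3]
wrist_force: [0.7, -1.3, -3.6]
opening: 0.0582
grasp_force: 38.8
```

>>> {"fn": "servo_tool", "kwargs": {"rows": [{"offset": [0, 0, 0.01], "yaw": 0, "claw": 0.6}, {"offset": [0, 0, 0.015], "yaw": 0, "claw": 0.6}, {"offset": [0, 0, 0.015], "yaw": 0, "claw": 0.6}]}}

```text
time: 14.28
ee_pos: [0.5937, 0.0862, 0.1012]
tcp_rot: [-177.3, -1.2, -49.3]
wrist_force: [-4.2, -1.3, 5.6]
opening: 0.0579
grasp_force: 39.4
```

It's touching the floor board. Release and rise.

>>> {"fn": "servo_tool", "kwargs": {"rows": [{"offset": [0, 0, 0], "yaw": 0, "claw": 0.3}, {"offset": [0, 0, 0], "yaw": 0, "claw": 0.15}, {"offset": [0, 0, 0], "yaw": 0, "claw": 0.05}, {"offset": [0, 0, 0], "yaw": 0, "claw": 0}, {"offset": [0, 0, 0], "yaw": 0, "claw": 0}]}}

```text
time: 14.9
ee_pos: [0.5936, 0.0863, 0.1003]
tcp_rot: [-177.4, -1.1, -49.3]
wrist_force: [0.3, 0.0, -0.8]
opening: 0.0853
grasp_force: 0.0
```

>>> {"fn": "servo_tool", "kwargs": {"rows": [{"offset": [0, 0.02, -0.2], "yaw": 0, "claw": 0}, {"offset": [0, 0.03, -0.5], "yaw": 0, "claw": 0}, {"offset": [0, 0.04, -0.8], "yaw": 0, "claw": 0}, {"offset": [0, 0.04, -1], "yaw": 0, "claw": 0}]}}

```text
time: 15.4
ee_pos: [0.586, 0.0821, 0.2034]
tcp_rot: [-177.2, -1.2, -49.3]
wrist_force: [0.6, 0.8, -0.4]
opening: 0.0856
grasp_force: 0.0
```

Run:
```python
from h import *
T=wT(); p,d=snap('wrist','w5')
h=cv2.cvtColor(p,cv2.COLOR_RGB2HSV)
m=cv2.inRange(h,(12,50,120),(28,200,255)); m=cv2.morphologyEx(m,cv2.MORPH_OPEN,np.ones((5,5)))
for c in cv2.findContours(m,cv2.RETR_EXTERNAL,cv2.CHAIN_APPROX_NONE)[0]:
    if 600<cv2.contourArea(c)<30000:
        e=cv2.fitEllipse(cv2.convexHull(c)); print(np.round(e[0],1),np.round(e[1],1),ray('wrist',*e[0],.12,T)[:2].round(4))
```

```text
t 15.4 q [   7.8    7.     6.7   86.7    0.5 -123. ] p [0.586  0.0821 0.2034] rpy [-177.22   -1.22  -49.29] z [ 0.051  0.015 -0.999]
[302.4 322.6] [ 86.2 113.2] [0.5472 0.1463]
[310.4 215.8] [ 90.4 100.3] [0.5915 0.0862]
[312.6 107.9] [115.4 144.9] [0.6323 0.0368]
[491.5  41.3] [ 55.8 296.9] [ 0.5826 -0.0514]
```

View pics/w5.png

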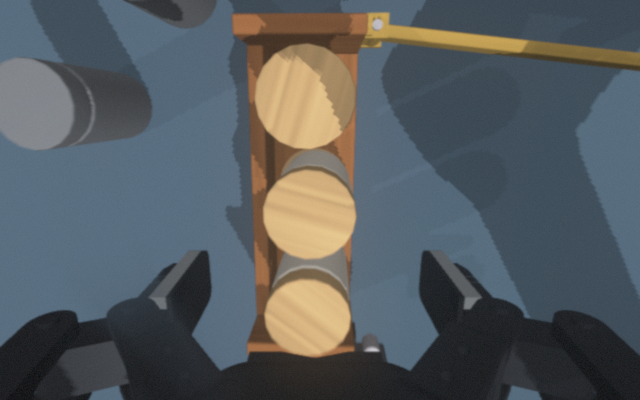

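All three lids are in line in the rack, at (307,96), (310,213) and (308,315). The bar still stands open. Next I'll measure the obstacles near the bar and plan the push.

Run:
```python
from h import *
q=np.load('pics/s1.npz')['p']
for n,u,v,z in [('mill base',183,219,0),('mill top',171,187,.168),('bowl c',219,250,.08),('red top',286,243,.104)]: print(n,ray('scene',u,v,z)[:2].round(3))
go(.507,-.191,.2)
```

```text
mill base [ 0.506 -0.388]
mill top [ 0.511 -0.372]
bowl c [ 0.692 -0.274]
red top [ 0.73  -0.092]
t 15.45 q [   7.8    7.     6.9   86.8    0.5 -123. ] p [0.5865 0.0822 0.2059] rpy [-177.08   -1.31  -49.29] z [ 0.053  0.016 -0.998]
offset [ 1.551  2.386 -0.027]
```

>>> {"fn": "servo_tool", "kwargs": {"rows": [{"offset": [0.2, 0.3, 0], "yaw": 0, "claw": 1}, {"offset": [0.45, 0.7, 0], "yaw": 0, "claw": 1}, {"offset": [0.65, 1, 0], "yaw": 0, "claw": 1}]}}

```text
time: 15.82
ee_pos: [0.5518, -0.0337, 0.1974]
tcp_rot: [-177.3, -1.2, -49.3]
wrist_force: [-0.4, -0.2, -0.3]
opening: 0.0319
grasp_force: 0.0
```

>>> {"fn": "servo_tool", "kwargs": {"rows": [{"offset": [0.2, 0.3, 0], "yaw": 0, "claw": 1}, {"offset": [0.45, 0.7, 0], "yaw": 0, "claw": 1}, {"offset": [0.65, 1, 0], "yaw": 0, "claw": 1}]}}

```text
time: 16.2
ee_pos: [0.5185, -0.1483, 0.1941]
tcp_rot: [-177.3, -1.2, -49.3]
wrist_force: [0.0, 0.4, 0.3]
opening: 0.0003
grasp_force: 0.0
```

>>> {"fn": "servo_tool", "kwargs": {"rows": [{"offset": [0.15, 0.2, 0], "yaw": 0.059, "claw": 1}, {"offset": [0.25, 0.38, 0], "yaw": 0.118, "claw": 1}, {"offset": [0.25, 0.38, 0], "yaw": 0.177, "claw": 1}, {"offset": [0.25, 0.38, 0], "yaw": 0.236, "claw": 1}, {"offset": [0.25, 0.38, 0], "yaw": 0.295, "claw": 1}, {"offset": [0.25, 0.38, 0], "yaw": 0.354, "claw": 1}, {"offset": [0.25, 0.38, 0], "yaw": 0.413, "claw": 1}, {"offset": [0.25, 0.38, 0], "yaw": 0.472, "claw": 1}, {"offset": [0.25, 0.38, 0], "yaw": 0.53, "claw": 1}, {"offset": [0.25, 0.38, 0], "yaw": 0.536, "claw": 1}, {"offset": [0.25, 0.38, 0], "yaw": 0.536, "claw": 1}]}}

```text
time: 17.58
ee_pos: [0.5068, -0.1905, 0.1925]
tcp_rot: [-179.1, 2.8, -145.5]
wrist_force: [-0.3, -0.0, -0.4]
opening: 0.0002
grasp_force: 0.0
```

Run:
```python
from h import *
T=wT(); p,d=snap('wrist','w6'); np.save('pics/w6T.npy',T)
go(.507,-.191,.08)
```

```text
t 17.575 q [-21.5   0.8  -1.1  85.9   1.8 -55.9] p [ 0.5068 -0.1905  0.1925] rpy [-179.15    2.75 -145.52] z [ 0.048  0.015 -0.999]
t 17.625 q [-21.5   0.8  -1.1  85.9   1.8 -55.9] p [ 0.5068 -0.1905  0.1924] rpy [-179.15    2.75 -145.53] z [ 0.048  0.015 -0.999]
offset [0.055 0.011 1.123]
```

View pics/w6.png

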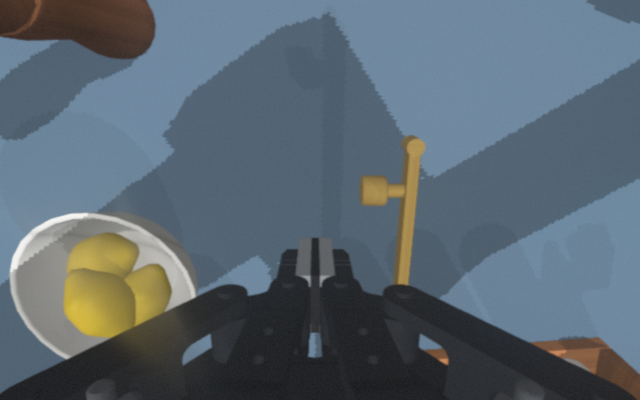

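The wrist view shows the closed fingertips at (315,240), the knob face at (361,190) and the nose at (413,147). The pepper mill and bowl are well clear of the sweep. I'll check the knob's position in the tool frame.

Run:
```python
from h import *
T=np.load('pics/w6T.npy'); o,R=st()
t=o['ee_pos']+R[:,2]*(.0785-o['ee_pos'][2])/R[2,2]; print('tcp lowered along z',t.round(4))
for n,u,v,z in [('knob face',361,190,.075),('nose',413,147,.08)]:
    P=ray('wrist',u,v,z,T); print(n,P.round(4),'tool',(R.T@(P-o['ee_pos'])).round(4))
```

```text
t 17.625 q [-21.5   0.8  -1.1  85.9   1.8 -55.9] p [ 0.5068 -0.1905  0.1924] rpy [-179.15    2.75 -145.53] z [ 0.048  0.015 -0.999]
tcp lowered along z [ 0.5122 -0.1888  0.0785]
knob face [ 0.4888 -0.1658  0.075 ] tool [0.0065 0.0323 0.1168]
nose [ 0.4449 -0.1568  0.08  ] tool [0.0373 0.0645 0.1098]
```

>>> {"fn": "servo_tool", "kwargs": {"rows": [{"offset": [0.03, 0, 0.4], "yaw": 0, "claw": 1}, {"offset": [0.065, 0, 0.8], "yaw": 0, "claw": 1}, {"offset": [0.065, 0, 1.0], "yaw": 0, "claw": 1}]}}

```text
time: 18.0
ee_pos: [0.5051, -0.1924, 0.0897]
tcp_rot: [-179.3, 2.7, -145.6]
wrist_force: [-0.6, -0.4, 0.5]
opening: 0.0001
grasp_force: 0.0
```

>>> {"fn": "servo_tool", "kwargs": {"rows": [{"offset": [0, 0, 0.14], "yaw": 0, "claw": 1}, {"offset": [0, 0.1, 0.14], "yaw": 0, "claw": 1}, {"offset": [0, 0.15, 0.14], "yaw": 0, "claw": 1}]}}

```text
time: 18.38
ee_pos: [0.4984, -0.1796, 0.0788]
tcp_rot: [-179.1, 2.8, -145.7]
wrist_force: [0.4, 1.1, 0.9]
opening: -0.0003
grasp_force: 0.0
```

Sweep the bar shut in arcs of 27°.

>>> {"fn": "servo_tool", "kwargs": {"rows": [{"offset": [0.045, 0.248, 0], "yaw": 0.039, "claw": 1}, {"offset": [0.06, 0.498, 0], "yaw": 0.078, "claw": 1}, {"offset": [0.043, 0.749, 0], "yaw": 0.117, "claw": 1}, {"offset": [0.004, 0.961, 0], "yaw": 0.15, "claw": 1}, {"offset": [0.004, 0.961, 0], "yaw": 0.15, "claw": 1}]}}

```text
time: 19.0
ee_pos: [0.4441, -0.1001, 0.0776]
tcp_rot: [179.5, 2.9, -172.6]
wrist_force: [-0.1, -0.2, 0.2]
opening: -0.0
grasp_force: 0.0
```

```bash
cat >> h.py <<'E'
def bar():
    T=wT(); p,d=camera('wrist'); return T,p
def tcpbar():
    o,R=st(); H=np.array([.6365,-.025]); w=o['ee_pos'][:2]-H; a=np.arctan2(*w[::-1])+np.arctan2(.0,.2)
    phi=np.degrees(a)%360; k=phi-130.8-np.degrees(np.arcsin(.049/np.hypot(*w)))
    print('radius',np.hypot(*w).round(4),'implied keeper deg',round(k,1),'tool dev deg',round((o['tcp_rot'][2]-130.8-k+180)%360-180,1))
E
python3 - <<'E'
from h import *
tcpbar(); p,d=snap('wrist','w7')
p,d=snap('scene','s7')
E
```

```text
t 19.0 q [-13.6 -10.4 -24.2  73.6   1.5 -20.9] p [ 0.4441 -0.1001  0.0776] rpy [ 179.53    2.94 -172.61] z [ 0.05   0.015 -0.999]
radius 0.2065 implied keeper deg 56.8 tool dev deg -0.2
```

View pics/w7.png

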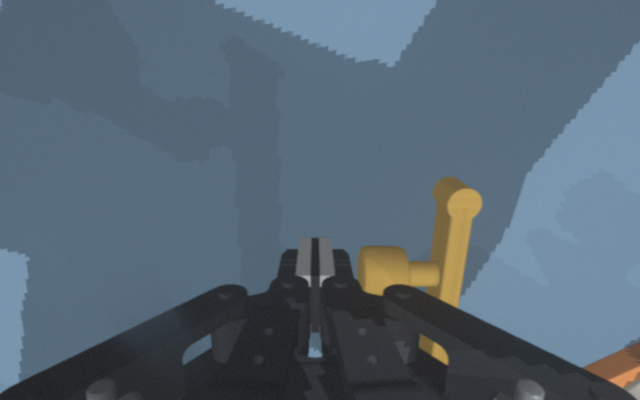

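The finger is flush on the knob face (about (360,270)) and the bar follows. Continue.

>>> {"fn": "servo_tool", "kwargs": {"rows": [{"offset": [0.045, 0.248, 0], "yaw": 0.039, "claw": 1}, {"offset": [0.06, 0.498, 0], "yaw": 0.078, "claw": 1}, {"offset": [0.043, 0.749, 0], "yaw": 0.117, "claw": 1}, {"offset": [0.004, 0.961, 0], "yaw": 0.15, "claw": 1}, {"offset": [0.004, 0.961, 0], "yaw": 0.15, "claw": 1}]}}

```text
time: 19.73
ee_pos: [0.432, -0.0053, 0.0775]
tcp_rot: [178.3, 2.3, 160.4]
wrist_force: [0.5, 0.1, -0.5]
opening: 0.0001
grasp_force: 0.0
```

>>> {"fn": "servo_tool", "kwargs": {"rows": [{"offset": [0.045, 0.248, -0.02], "yaw": 0.039, "claw": 1}, {"offset": [0.06, 0.498, -0.03], "yaw": 0.078, "claw": 1}, {"offset": [0.058, 0.642, -0.03], "yaw": 0.1, "claw": 1}, {"offset": [0.058, 0.642, -0.03], "yaw": 0.1, "claw": 1}]}}

```text
time: 20.23
ee_pos: [0.448, 0.0564, 0.082]
tcp_rot: [177.7, 1.6, 142.5]
wrist_force: [0.1, -0.3, 0.6]
opening: -0.0004
grasp_force: 0.0
```

Run:
```python
from h import *
tcpbar()
p,d=snap('scene','s8')
q,d=snap('side','d8')
w,d=snap('wrist','w8')
c=lambda im,x,y,a,b,f:cv2.resize(im[y:y+b,x:x+a],None,fx=f,fy=f,interpolation=cv2.INTER_CUBIC)
cv2.imwrite('pics/c8.png',np.hstack([c(p,280,130,100,125,3.2),cv2.resize(w,(480,400))[:400]])[:,:,::-1])
```

```text
t 20.225 q [  6.9 -11.2 -24.4  74.    0.5  44.4] p [0.448  0.0564 0.082 ] rpy [177.66   1.65 142.45] z [ 0.048  0.015 -0.999]
radius 0.2053 implied keeper deg 12.0 tool dev deg -0.4
```

View pics/c8.png

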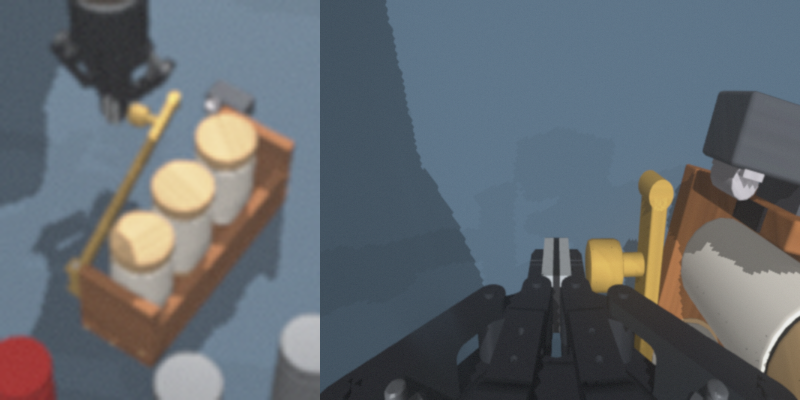

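The bar is about 12° from shut, its nose nearing the roller, and the knob is still squarely on the finger. Close the last part gently.

>>> {"fn": "servo_tool", "kwargs": {"rows": [{"offset": [0.035, 0.176, 0.02], "yaw": 0.028, "claw": 1}, {"offset": [0.049, 0.283, 0.02], "yaw": 0.044, "claw": 1}, {"offset": [0.049, 0.283, 0.02], "yaw": 0.044, "claw": 1}]}}

```text
time: 20.75
ee_pos: [0.4609, 0.0816, 0.0808]
tcp_rot: [177.5, 1.3, 134.4]
wrist_force: [-0.3, -0.5, -0.5]
opening: 0.0001
grasp_force: 0.0
```

>>> {"fn": "servo_tool", "kwargs": {"rows": [{"offset": [0.01, 0.035, 0], "yaw": 0.0055, "claw": 1}, {"offset": [0.015, 0.07, 0], "yaw": 0.011, "claw": 1}, {"offset": [0.015, 0.07, 0], "yaw": 0.011, "claw": 1}]}}

```text
time: 21.12
ee_pos: [0.4647, 0.0875, 0.081]
tcp_rot: [177.4, 1.2, 132.4]
wrist_force: [-1.3, -4.0, -1.3]
opening: 0.0003
grasp_force: 1.3
```

Run:
```python
from h import *
tcpbar(); print(get_obs()['wrist_force'])
```

```text
t 21.125 q [ 10.5  -8.2 -21.9  73.5   0.3  58.1] p [0.4647 0.0875 0.081 ] rpy [177.45   1.2  132.36] z [ 0.047  0.015 -0.999]
radius 0.2054 implied keeper deg 2.2 tool dev deg -0.6
[-1.32460199 -4.03564528 -1.31581058]
```

>>> {"fn": "servo_tool", "kwargs": {"rows": [{"offset": [0.003, 0.015, 0], "yaw": 0.002, "claw": 1}, {"offset": [0.006, 0.03, 0], "yaw": 0.004, "claw": 1}, {"offset": [0.008, 0.045, 0], "yaw": 0.006, "claw": 1}, {"offset": [0.008, 0.045, 0], "yaw": 0.006, "claw": 1}]}}

```text
time: 21.62
ee_pos: [0.468, 0.092, 0.0816]
tcp_rot: [177.3, 1.2, 131.3]
wrist_force: [1.0, -1.2, -0.6]
opening: 0.0001
grasp_force: 0.0
```

>>> {"fn": "servo_tool", "kwargs": {"rows": [{"offset": [0, 0.01, 0], "yaw": 0, "claw": 1}, {"offset": [0, 0.02, 0], "yaw": 0, "claw": 1}, {"offset": [0, 0.02, 0], "yaw": 0, "claw": 1}]}}

```text
time: 22.0
ee_pos: [0.4693, 0.0931, 0.0815]
tcp_rot: [177.4, 1.2, 131.3]
wrist_force: [-0.8, -0.8, 0.3]
opening: 0.0001
grasp_force: 0.0
```

The force vanished, so it probably snapped in. Press lightly to check for the stop, then back off and look.

>>> {"fn": "servo_tool", "kwargs": {"rows": [{"offset": [0, 0.01, 0], "yaw": 0, "claw": 1}, {"offset": [0, 0.02, 0], "yaw": 0, "claw": 1}, {"offset": [0, 0.02, 0], "yaw": 0, "claw": 1}]}}

```text
time: 22.38
ee_pos: [0.4708, 0.0944, 0.0816]
tcp_rot: [177.4, 1.2, 131.3]
wrist_force: [0.1, -0.7, 0.8]
opening: 0.0001
grasp_force: 0.0
```

>>> {"fn": "servo_tool", "kwargs": {"rows": [{"offset": [0, -0.2, 0], "yaw": 0, "claw": 1}, {"offset": [0, -0.5, 0], "yaw": 0, "claw": 1}, {"offset": [0, -0.6, -0.4], "yaw": 0, "claw": 1}, {"offset": [0, -0.6, -0.8], "yaw": 0, "claw": 1}, {"offset": [0, -0.6, -1], "yaw": 0, "claw": 1}, {"offset": [0, -0.6, -1], "yaw": 0, "claw": 1}]}}

```text
time: 23.12
ee_pos: [0.4216, 0.0533, 0.1801]
tcp_rot: [177.2, 1.2, 131.2]
wrist_force: [0.8, 0.9, -0.1]
opening: 0.0004
grasp_force: 0.0
```

Run:
```python
from h import *
T=wT(); w,d=snap('wrist','w9'); np.save('pics/w9T.npy',T)
p,d=snap('scene','s9')
c=lambda im,x,y,a,b,f:cv2.resize(im[y:y+b,x:x+a],None,fx=f,fy=f,interpolation=cv2.INTER_CUBIC)
cv2.imwrite('pics/c9.png',np.hstack([c(p,295,140,80,100,3.2)[:320],cv2.resize(w,(512,320))])[:,:,::-1])
```

```text
t 23.125 q [  6.9 -16.  -17.4  85.6   0.5  55.6] p [0.4216 0.0533 0.1801] rpy [177.24   1.24 131.25] z [ 0.05   0.015 -0.999]
```

View pics/c9.png

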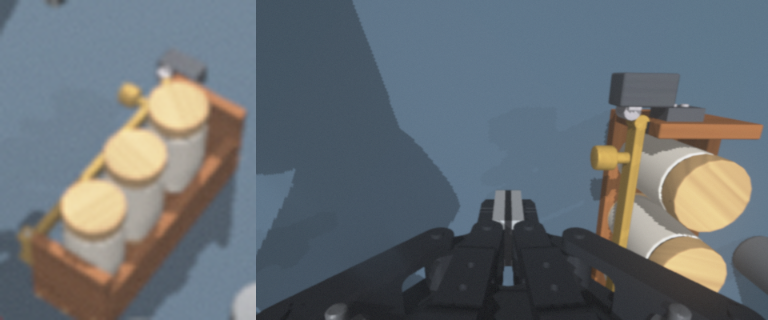

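The bar lies across the front. The nose is at crop (641,122), beside and behind the roller at (633,113). Check numerically.

Run:
```python
from h import *
T=np.load('pics/w9T.npy'); p=np.load('pics/w9.npz')['p']; a=np.radians(40.8); X=np.array([np.cos(a),np.sin(a)]);Y=np.array([-X[1],X[0]])
for n,u,v,z in [('nose',481,152,.08),('roller',471,141,.08),('knob face',423,197,.075)]:
    P=ray('wrist',u,v,z,T)[:2]-[.593,.087]; print(n,(P@X).round(4),(P@Y).round(4))
cv2.imwrite('pics/c10.png',cv2.resize(p[80:240,380:580],None,fx=4,fy=3.75,interpolation=cv2.INTER_CUBIC)[:,:,::-1])
```

```text
nose -0.04 0.1202
roller -0.0476 0.1272
knob face -0.0731 0.0887
```

View pics/c10.png

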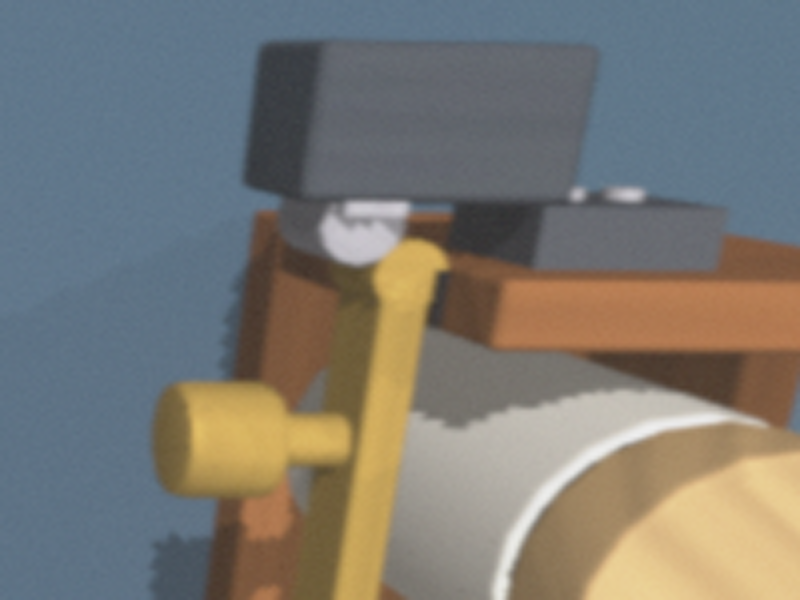

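The nose measures x −40 mm, y 120 mm in the rack's frame, which is the shut position, with the roller in front of it at x −48. The bar is caught. Handing in.

```bash
python3 -c "
from h import *
print(job_done())"
```

```text
the job is handed in; nothing more can be done
None
```

I lowered the loose jar upright into the vacant middle place, swung the keeper bar shut until its nose caught behind the roller, and handed the job in at about 23 s; the last camera check showed the bar at its shut position, and no verdict was returned.

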